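# Ready the bench scale for weighing into the bowl

### The job

Get the bench scale ready to weigh into the clear bowl that stands on its pan, with light fingertip presses on its keys: first press the green power key in until it latches, then press the blue units key in until it latches (grams), then tap the yellow tare key and let it come back up. Do not press the white print key, do not touch the pan, lean on the scale or shift the bowl, and leave everything else on the bench where it is.

Things in the scene. Friction and masses are not known exactly. Their poses are not given: they have to be found in the camera images.
- scale: White bench scale, fixed, 335 mm deep (x), 300 wide (y). Origin on the table under the key row; x points back to the pan, y left seen from the robot. Its panel rises rearward at 14 degrees, from 48 mm before the origin to 85 behind; its face is 50 mm up at the keys. Keys along y, at x = 0: green power +67.5 mm, yellow tare +22.5, white print -22.5, blue units -67.5. Display and pan lie behind.
- power_key_top (a point): centre of the top of the green power key, a block 26 mm along the row and 24 mm across it, standing 12 mm proud of the panel when out and 4 mm when fully in. A latching key: it stays in where it is left; in means on. The point is the centre of its top face and moves in with it; z points straight out of the panel. 62 mm above the table when out.
- units_key_top (a point): centre of the top of the blue units key, a block 26 mm along the row and 24 mm across it, standing 12 mm proud of the panel when out and 4 mm when fully in. A latching key: it stays in where it is left; in means grams. Point and axes as for the power key.
- tare_key_top (a point): centre of the top of the yellow tare key, a block 26 mm along the row and 24 mm across it, standing 12 mm proud of the panel when out and 4 mm when fully in. A spring key: it comes back up by itself. Point and axes as for the power key.
- print_key_top (a point): centre of the top of the white print key, a block 26 mm along the row and 24 mm across it, standing 12 mm proud of the panel when out and 4 mm when fully in. A spring key, not to be pressed. Point and axes as for the power key.
- power_key (a joint): travel of the power key, m: 0 out (off), 0.008 fully in (stop). It moves at about 2.5 N, then meets a hard stop; from 0.004 on it counts as latched
- units_key (a joint): travel of the units key, m: 0 out, 0.008 fully in (stop). It moves at about 2.5 N, then meets a hard stop; from 0.004 on it counts as latched in grams
- tare_key (a joint): travel of the tare key, m: 0 out, 0.008 fully in (stop). Its spring takes about 1 N to start and 4 N fully in; from 0.003 on it counts as tapped
- print_key (a joint): travel of the print key, m: 0 out, 0.008 fully in; spring as the tare key's
- pan: Stainless steel weighing pan, 195 mm deep by 240 mm wide, its top 87 mm above the table; its centre lies 190 mm behind the key row, its front edge 92 mm behind it. Origin at its centre, 70 mm above the table; axes as the scale's.
- bowl: Clear plastic bowl, loose, 116 mm across the rim and 55 mm high, empty, standing near the middle of the pan. Origin at the centre of its underside.
- calculator: Black desk calculator, loose, 150 x 105 mm and 25 mm high. Origin at the centre of its underside, as for all the following.
- shears_pot: Yellow pot, 80 mm across and 95 mm high, holding shears and pens that rise to 155 mm; loose.
- head_block: Tan dome-shaped head block, 156 mm across, 125 mm high, loose.
- shell_stack: Stack of nested clear plastic head shells, 166 mm across, 145 mm high, loose.
- thread_spool: Red spool, 40 mm across, 45 mm high, standing on end, loose.
- order_papers: Stack of order sheets with an orange clip, 297 x 210 mm, 31 mm high, loose.
- desk_calendar: Desk calendar on a card foot, 150 mm wide, 145 mm high, loose.
Not all that is in view belongs to the job. There is more than one size of the bowl; the job needs the middle-sized.

How it is judged:
On the way, in this order (a step that is already met when the one before it is completed fails the run):
1. the green power key is pressed in and latched, the units and tare keys still out (value of joint power_key above 0.004 m and value of joint each of units_key, tare_key below 0.002 m), for 0.05 s.
2. then the blue units key is pressed in and latched, the tare key still out (value of joint each of power_key, units_key above 0.004 m and value of joint tare_key below 0.002 m), for 0.05 s.
3. then the yellow tare key is pressed (value of joint tare_key above 0.003 m), for 0.03 s.
At the end, for the whole second after the job is handed in: The power and units keys are in by more than 4 mm, the tare and print keys are out again (under 1 mm), the bowl stands still and upright on the pan within 8 mm of where it was, and nothing else on the bench has moved by 15 mm (value of joint each of power_key, units_key above 0.004 m and value of joint each of tare_key, print_key below 0.001 m and distance of bowl from where it was at the start of the episode below 0.008 m and angle between bowl's own z axis and vertical below 0.1 rad and linear speed of bowl below 0.02 m/s and distance of each of calculator, shears_pot, head_block, shell_stack, thread_spool, order_papers, desk_calendar from where it was at the start of the episode below 0.015 m); the robot touches nothing.
It fails at once if a key is pressed (2 mm) before its turn: units while the scale is off, or tare before it is on and set to grams ((value of joint units_key above 0.002 m and value of joint power_key below 0.003 m) or (value of joint tare_key above 0.002 m and value of joint any of power_key, units_key below 0.003 m)).
It fails at once if the print key is pressed (2 mm) (value of joint print_key above 0.002 m).
It fails at once if the pan is touched (over 1 N) (contact force between any of the fingers, the arm and pan above 1 N).
It fails at once if the scale or a key is pressed with more than 40 N (contact force between any of the fingers, the arm and scale above 40 N).
It fails at once if the bowl is shifted by more than 8 mm or tipped, or another thing on the bench is shifted or lifted by more than 15 mm (distance of bowl from where it was at the start of the episode above 0.008 m or angle between bowl's own z axis and vertical above 0.15 rad or distance of any of calculator, shears_pot, head_block, shell_stack, thread_spool, order_papers, desk_calendar from where it was at the start of the episode above 0.015 m).
It also fails if it takes over 38 s, if anything falls off the work surface, if the arm or the gripper's body presses on something with over 40 N, if the wrist force passes 120 N, or if a joint passes its speed limit or range.

### The arm

A 6-joint arm with a two-finger parallel gripper is mounted at the origin on the work surface. World frame = base frame: x ahead of the robot, y to its left, z up, the work surface at z = 0. Lengths are in m, angles in rad, forces in N, time in s.
With the tool pointing down it reaches from about 0.325 to 0.85 m from the base axis. Payload 4.4 kg.
Tool frame: the origin (TCP) lies at the very end of the fingers, on their centre line; the grasp point (between the pads) lies 19 mm behind it; z points along the fingers, y is the line along which they close (so a half turn about z gives the same grasp; the last joint's range is limited). The gripper opens to 94 mm and grips with 3 to 60 N. Pads are 16 mm wide; open, the fingers measure 119 mm over their backs; the gripper's body (75 mm by 177 mm) begins 78 mm behind the grasp point.
Start: joints at [1.065, 0.207, 1.542, -0, 1.393, -0.15], TCP at [0.2, 0.539, 0.205] pointing down, gripper open.
Joint ranges: [-2.73, 2.73], [-0.86, 2.22], [0.23, 2.46], [-1.11, 4.25], [0.08, 2.63], [-2.82, 2.82]. Speed limits (rad/s): [2.79, 2.79, 3.14, 3.14, 3.14, 3.14].

### API

Orientations are given as [roll, pitch, yaw] about the fixed x, y, z axes, in that order (R = Rz(yaw) Ry(pitch) Rx(roll)).
In Python, from plant import * gives the robot as it stands.
- The arm moves only by the tool drive_tool, never from a script. Its argument "commands" is a list of rows, each a list of 7 numbers: the shift along the tool's x, y, z in m, then the turn, a rotation vector about the tool's x, y, z in degrees, then the closure, from 0 (fully open) to 1 (shut). A call has 1 to 8 rows; each row is the pose to reach, as a shift and turn from the pose commanded when the call began, along the tool's axes at that moment; what a row does not reach only later rows make up. A row lasts 1/10 s, in which the tool goes at most 50 mm and 8.59 degrees, less where a joint would pass 70% of its speed; a pose out of reach is approached as far as the arm can. A call with a gripper value outside its range is refused whole. The fingers move at their own pace and stop on an object; "newtons" is the grip in N (left out, the last holds). Time passes only in rows, so rows that repeat a pose let the fingers close. It gives the time, the measured TCP pose, the force, the opening and the grip force at its end, in the units of the state.
- get_state(): the state, without advancing time (a new reading comes with each control period).
- grab_frame(name): name is "side" or "top"; returns a dict with "pixels" (480x640x3 uint8, red, green, blue), "mtx" (3x3 intrinsics, pixels), "camera_from_world" (4x4, takes a point from world to camera coordinates). Camera axes: x right, y down, z forward; pixel columns grow to the right and rows downward; lengths in m; the calibration is good to about 2 mm. A picture is of the moment at which its call begins. There is no depth.
- sign_off(): hands the job in; it is judged then, once.
Trained networks look in a picture, given as the dict that the camera call returned (one of the last four; its "shot" number tells which), for a name from the list of things; names that differ only in an ending like _2 or _b are one class to them, and where a whole thing is asked for, a point or a joint stands for the part that bears it (a point fixed in the world has none). Each returns a list of dicts, best first, with "conf" (0 to 1); they miss things now and then, are a little off and sometimes report something else, mostly with a low value. They report only what shows in the picture. A call takes as long as a camera call. They do not tell look-alikes from the thing itself.
- spot_in(picture, name): "at" ([x, y, z] in m, in world coordinates, good to about 4 mm: the middle of the surface that is visible of it).
The state is a dict: "clock": time; "joints": joint angles; "joint_velocities": joint speeds; "tau": joint torques, N m; "ee_pos": TCP position; "tcp_rot": TCP orientation; "force": force on the tool from outside, world axes, zero at the start; "torque": the same for the moment, N m; "finger_gap": finger opening in m; "gripper_force": force on a finger pad.
Only numpy, scipy, OpenCV 4.12 (cv2) and the standard library are available. Lean on these libraries where they do the work, as an engineer would, in place of code of your own. Each camera call takes 0.05 s, during which the arm holds its last target. There are 200 camera calls.

## Working session

There is one attempt and no reset: what is moved stays moved. The work goes in short steps, Python scripts to look and compute and a tool call to move; the robot and the scene stay as the last step left them, time stands still between calls to the robot, and variables do not carry over. Pictures are saved under pics/ and viewed, at most 10 in all, crops included, and the job is handed in when it is done.

Besides the shell and the picture viewer there is one more tool, called in YAML: its name, and indented under it one key for each argument. drive_tool: Moves the arm, as the interface text tells. Its arguments: {"type":"object","properties":{"commands":{"type":"array","items":{"type":"array","items":{"type":"number"}}},"newtons":{"type":"number"}},"required":["commands"]}

```bash
mkdir -p pics
python3 - <<'E'
from plant import *
import cv2
for n in ["top","side"]:
    f=grab_frame(n); cv2.imwrite(f"pics/{n}0.png",f["pixels"][:,:,::-1])
    print(n,f["mtx"].tolist(),f["camera_from_world"].tolist())
    for k in ["power_key_top","units_key_top","tare_key_top","print_key_top","scale","pan","bowl"]:
        print(k,[(d["at"],d["conf"]) for d in spot_in(f,k)][:3])
s=get_state();print(s["clock"],s["ee_pos"],s["tcp_rot"])
E
```

```text
top [[542.0546214894404, 0.0, 326.68805384514087], [0.0, 542.0546214894404, 243.27138986396815], [0.0, 0.0, 1.0]] [[0.022219234067173677, -0.9997529978555573, -0.0004989151170746838, -0.0067134236615662354], [-0.9855630532512556, -0.021820079498065872, -0.1678968498714636, 0.5637065561919875], [0.16784449262198284, 0.004222251712532501, -0.9858044425173509, 1.4600655142049976], [0.0, 0.0, 0.0, 1.0]]
power_key_top [([0.4582, -0.0271, 0.0628], 0.57), ([0.4687, 0.059, 0.0556], 0.5)]
units_key_top [([0.6565, -0.0472, 0.1127], 0.63), ([0.4528, -0.0778, 0.0614], 0.55)]
tare_key_top [([0.5164, 0.1655, 0.0424], 0.73), ([0.4598, 0.0135, 0.0622], 0.39)]
print_key_top [([0.4582, -0.0306, 0.0613], 0.6), ([0.4676, 0.566, 0.0712], 0.49)]
scale [([0.5611, -0.0114, 0.0679], 0.61)]
pan [([0.6451, -0.0073, 0.0854], 0.69), ([0.3806, -0.2457, 0.0211], 0.26)]
bowl [([0.7201, 0.4833, 0.0284], 0.86), ([0.7351, -0.3592, 0.0193], 0.76), ([0.6559, -0.0451, 0.1097], 0.64)]
side [[452.91278215853237, 0.0, 317.2739086271113], [0.0, 452.91278215853237, 245.25197312658364], [0.0, 0.0, 1.0]] [[0.9862276798590401, -0.1637927064222844, -0.022954581301311058, -0.5150206879120334], [-0.11372957419553303, -0.5708290805776987, -0.8131541949225385, 0.13179603084847608], [0.12008558378572294, 0.8045657897833359, -0.5815955144919531, 1.278003286702279], [0.0, 0.0, 0.0, 1.0]]
power_key_top [([0.4701, 0.054, 0.0575], 0.48), ([0.4762, 0.5619, 0.0648], 0.32)]
units_key_top [([0.4555, -0.0833, 0.0576], 0.48)]
tare_key_top [([0.4665, 0.0055, 0.0592], 0.58), ([0.4557, -0.0789, 0.061], 0.49), ([0.4237, -0.5708, 0.025], 0.27)]
print_key_top [([0.4083, 0.2012, 0.0848], 0.56)]
scale [([0.5563, -0.1041, 0.0722], 0.88)]
pan [([0.6342, -0.0857, 0.0816], 0.72)]
bowl [([0.7333, -0.3412, 0.0244], 0.94), ([0.7151, 0.511, 0.0528], 0.62), ([0.6529, -0.0255, 0.1223], 0.58)]
0.8 [0.2003285  0.53899222 0.20547757] [3.14153465e+00 2.80896313e-05 2.78575256e+00]
```

View pics/top0.png

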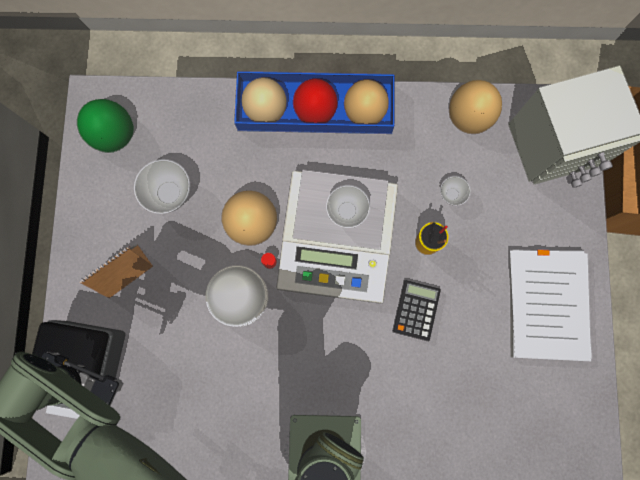

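View pics/side0.png

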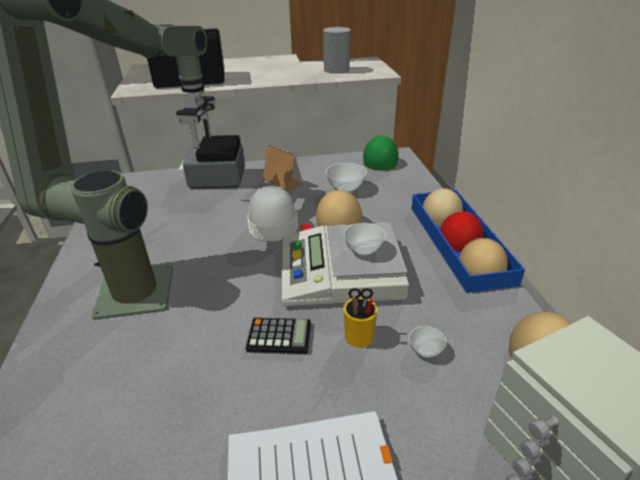

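Top view: the keys lie at green (307,275), yellow (323,278), white (340,281) and blue (356,282). In the side view, green is at (297,245), yellow (297,254) and blue (298,272). Next I'll refine these by colour.

```bash
cat > h.py <<'E'
from plant import *
import cv2, numpy as np
from scipy.optimize import least_squares
R=dict(green=((45,80),67.5),yellow=((20,35),22.5),blue=((100,125),-67.5))
def box(sy): # visible body of key, scale frame: centroid of key's block approx
    return 
def obs(n,win):
    f=grab_frame(n);p=f["pixels"];hsv=cv2.cvtColor(p,cv2.COLOR_RGB2HSV);o={}
    x0,x1,y0,y1=win
    for k,((a,b),_) in R.items():
        m=np.zeros(p.shape[:2],np.uint8)
        m[y0:y1,x0:x1]=cv2.inRange(hsv,(a,110,40),(b,255,255))[y0:y1,x0:x1]
        c,l,st,ce=cv2.connectedComponentsWithStats(m)
        if c>1:
            i=1+np.argmax(st[1:,4]); o[k]=(ce[i],st[i].tolist())
    return f,o
def proj(f,P):
    q=np.asarray(P)@f["camera_from_world"][:3,:3].T+f["camera_from_world"][:3,3]; q=q@f["mtx"].T
    return q[...,:2]/q[...,2:]
a=np.radians(14)
def model(f,s,y): # silhouette centroid of block
    x0,y0,w=s; Rz=np.array([[np.cos(w),-np.sin(w),0],[np.sin(w),np.cos(w),0],[0,0,1]])
    Ry=np.array([[np.cos(a),0,-np.sin(a)],[0,1,0],[np.sin(a),0,np.cos(a)]])
    B=np.array([[u,v,t] for u in(-.012,.012) for v in(-.013,.013) for t in(0,.012)])@Ry.T+[0,y,.0503]
    h=cv2.convexHull(proj(f,B@Rz.T+[x0,y0,0]).astype(np.float32)); M=cv2.moments(h)
    return np.array([M["m10"],M["m01"]])/M["m00"]
E
python3 - <<'E'
from h import *
O=[obs("top",(285,375,262,300)),obs("side",(280,312,230,290))]
for f,o in O: print({k:(v[0].round(1).tolist(),v[1]) for k,v in o.items()})
for sel in ([O[0]],[O[1]],O):
    r=lambda s:np.concatenate([model(f,s,R[k][1]/1e3)-v[0] for f,o in sel for k,v in o.items()])
    q=least_squares(r,[.46,-.01,-.1],x_scale=[.01,.01,.1]); print(q.x,np.degrees(q.x[2]),q.fun.round(2))
E
```

```text
{'green': ([306.9, 275.4], [303, 271, 9, 10, 73]), 'yellow': ([323.2, 277.6], [319, 273, 10, 10, 86]), 'blue': ([356.0, 282.1], [351, 278, 11, 10, 85])}
{'green': ([296.5, 244.8], [293, 241, 8, 8, 53]), 'yellow': ([296.7, 253.7], [292, 249, 10, 10, 75]), 'blue': ([297.0, 273.3], [293, 269, 9, 10, 72])}
[ 0.46576135 -0.00943787 -0.10328533] -5.9178133500716035 [ 0.04  0.27 -0.03  0.06 -0.06 -0.3 ]
[ 0.46436996 -0.00717614 -0.1       ] -5.729577951308233 [-0.35 -0.02 -0.18 -0.    0.44  0.01]
[ 0.46515519 -0.00870429 -0.09884366] -5.663324363948999 [-0.24  0.59 -0.31  0.31 -0.31 -0.19 -0.05  0.25  0.15  0.28  0.82  0.32]
```

```bash
cat > g.py <<'E'
from plant import *
import numpy as np
from scipy.spatial.transform import Rotation as Ro
W=np.radians(-5.7);A=np.radians(14);O=np.array([.4652,-.0087,0])
S=Ro.from_euler('z',W)
T=S*Ro.from_matrix(np.array([[0,np.cos(A),np.sin(A)],[1,0,0],[0,np.sin(A),-np.cos(A)]]))
Z=T.as_matrix()[:,2]
def key(y,off): return O+S.apply([-.003,y,.0620])-Z*off   # off = distance out along panel normal
def rel(p,s):
    C=Ro.from_euler('xyz',s["tcp_rot"])
    return C.inv().apply(p-s["ee_pos"]).round(4),np.degrees((C.inv()*T).as_rotvec()).round(2)
E
python3 - <<'E'
from g import *
s=get_state()
for y,o in((.0675,.12),(.0675,.03),): print(key(y,o),*rel(key(y,o),s))
from h import *
f=grab_frame("top")
for u,v,z in((237,295,.07),(237,295,.13),(207,295,.05)):
    M=f["mtx"]@f["camera_from_world"][:3]; H=np.c_[M[:,:2],M[:,2]*z+M[:,3]]
    q=np.linalg.solve(H,[u,v,1]);print(q[:2]/q[2])
E
```

```text
[0.44003183 0.06164752 0.17843549] [-0.391  -0.3639  0.0271] [-11.92  -9.2   74.92]
[0.46169714 0.05948504 0.09110887] [-0.412  -0.3584  0.1144] [-11.92  -9.2   74.92]
[0.41312211 0.2442988 ]
[0.40892252 0.2342628 ]
[0.41270308 0.32962082]
```

drive_tool:
  commands:
    - [-0.391, -0.364, -0.03, -11.92, -9.2, 74.92, 1]
    - [-0.391, -0.364, -0.03, -11.92, -9.2, 74.92, 1]
    - [-0.391, -0.364, -0.03, -11.92, -9.2, 74.92, 1]
    - [-0.391, -0.364, -0.03, -11.92, -9.2, 74.92, 1]
    - [-0.391, -0.364, -0.03, -11.92, -9.2, 74.92, 1]
    - [-0.391, -0.364, -0.03, -11.92, -9.2, 74.92, 1]
    - [-0.391, -0.364, -0.03, -11.92, -9.2, 74.92, 1]
    - [-0.391, -0.364, -0.03, -11.92, -9.2, 74.92, 1]
  newtons: 10

```text
clock: 1.75
ee_pos: [0.38, 0.1803, 0.2284]
tcp_rot: [2.917, 0.014, 1.597]
force: [0.3, 0.2, 0.9]
finger_gap: 0.0338
gripper_force: 0.0
```

Run:
```python
from g import *
s=get_state();print(s["clock"],s["ee_pos"],s["finger_gap"],s["force"])
for o in(.1,.02): print(*rel(key(.0675,o),s))
```

```text
1.75 [0.37998557 0.18033956 0.22842501] 0.0337922467538411 [0.33077162 0.20607922 0.94542225]
[-0.1199  0.0443  0.083 ] [-1.06 -0.91  7.19]
[-0.1212  0.0457  0.163 ] [-1.06 -0.91  7.19]
```

drive_tool:
  commands:
    - [-0.08, 0.03, 0.0, -1, -0.9, 7.2, 1]
    - [-0.12, 0.044, 0.04, -1, -0.9, 7.2, 1]
    - [-0.12, 0.044, 0.08, -1, -0.9, 7.2, 1]
    - [-0.12, 0.044, 0.08, -1, -0.9, 7.2, 1]
    - [-0.12, 0.044, 0.08, -1, -0.9, 7.2, 1]
    - [-0.12, 0.044, 0.08, -1, -0.9, 7.2, 1]
    - [-0.12, 0.044, 0.08, -1, -0.9, 7.2, 1]

```text
clock: 2.45
ee_pos: [0.4446, 0.0638, 0.1628]
tcp_rot: [2.898, 0.001, 1.478]
force: [-0.0, 0.1, -0.0]
finger_gap: 0.0002
gripper_force: 0.0
```

Run:
```python
from g import *
s=get_state();print(s["clock"],s["ee_pos"],s["finger_gap"],s["force"])
for o in(.1,.02): print(*rel(key(.0675,o),s))
```

```text
2.45 [0.44461833 0.06379293 0.16280688] 0.00022128246765474587 [-0.03491091  0.11419004 -0.01631747]
[-0.0026 -0.0005  0.0038] [-0.05 -0.05  0.37]
[-0.0027 -0.0004  0.0838] [-0.05 -0.05  0.37]
```

drive_tool:
  commands:
    - [-0.003, 0, 0.04, 0, 0, 0.4, 1]
    - [-0.003, 0, 0.08, 0, 0, 0.4, 1]
    - [-0.003, 0, 0.088, 0, 0, 0.4, 1]
    - [-0.003, 0, 0.088, 0, 0, 0.4, 1]
    - [-0.003, 0, 0.088, 0, 0, 0.4, 1]

```text
clock: 2.95
ee_pos: [0.4658, 0.0585, 0.0779]
tcp_rot: [2.898, -0.001, 1.471]
force: [-0.1, -0.1, 1.5]
finger_gap: 0.0005
gripper_force: 0.0
```

Run:
```python
from g import *
from h import *
s=get_state();print(s["clock"],s["ee_pos"],s["finger_gap"],s["force"]);print(*rel(key(.0675,0),s))
f=grab_frame("side");g=grab_frame("top")
a=cv2.resize(f["pixels"][215:305,255:335],None,fx=5,fy=5,interpolation=2);b=cv2.resize(g["pixels"][235:325,270:350],None,fx=5,fy=5,interpolation=2)
cv2.imwrite("pics/c1.png",np.hstack([a,b])[:,:,::-1])
print(proj(f,[s["ee_pos"],key(.0675,0)]),proj(g,[s["ee_pos"],key(.0675,0)]))
```

```text
2.95 [0.46583978 0.05851493 0.07786919] 0.0005381856681609058 [-0.1021328  -0.11466718  1.45245907]
[ 0.0005 -0.0009  0.0161] [-0.01 -0.04 -0.03]
[[294.56667901 239.18071536]
 [295.86310805 243.40273666]] [[306.32874565 276.7354764 ]
 [306.48797818 276.23171473]]
```

View pics/c1.png

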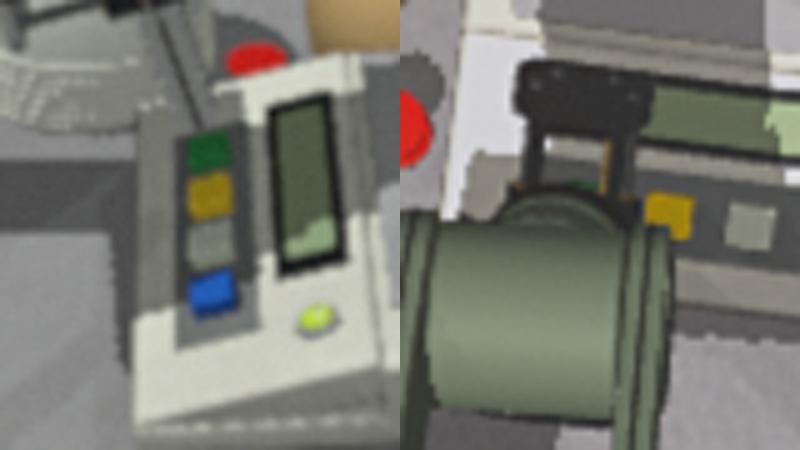

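The left crop (side view) shows the fingertips at about (205,125), just above and behind the green key at (210,152). They line up with the prediction. Now a slow press.

drive_tool:
  commands:
    - [0, 0, 0.01, 0, 0, 0, 1]
    - [0, 0, 0.014, 0, 0, 0, 1]
    - [0, 0, 0.016, 0, 0, 0, 1]
    - [0, 0, 0.018, 0, 0, 0, 1]
    - [0, 0, 0.018, 0, 0, 0, 1]

```text
clock: 3.55
ee_pos: [0.4688, 0.0576, 0.0582]
tcp_rot: [2.901, -0.001, 1.47]
force: [-0.1, 0.2, 0.4]
finger_gap: 0.0006
gripper_force: 0.0
```

Run:
```python
from g import *
s=get_state();print(s["clock"],s["force"]@Z);print(*rel(key(.0675,0),s))
```

```text
3.55 -0.4203190192788892
[ 0.0012  0.001  -0.0037] [-0.21 -0.01 -0.1 ]
```

drive_tool:
  commands:
    - [0, 0, 0.0015, 0, 0, 0, 1]
    - [0, 0, 0.0015, 0, 0, 0, 1]

```text
clock: 3.75
ee_pos: [0.4691, 0.0575, 0.0568]
tcp_rot: [2.901, -0.001, 1.47]
force: [0.1, 0.2, -0.5]
finger_gap: 0.0004
gripper_force: 0.1
```

Run:
```python
from g import *
from h import *
s=get_state();print(s["clock"],s["force"]@Z,s["tau"]);print(*rel(key(.0675,0),s))
f=grab_frame("side")
cv2.imwrite("pics/c2.png",cv2.resize(f["pixels"][225:295,265:335],None,fx=8,fy=8,interpolation=2)[:,:,::-1])
```

```text
3.75 0.4764622938009202 [ 2.88325542e-02 -2.40557939e+01 -2.27502733e+01  4.72268451e-02
 -8.85634236e-01  1.80154725e-02]
[ 0.0012  0.0009 -0.0051] [-0.2  -0.01 -0.09]
```

View pics/c2.png

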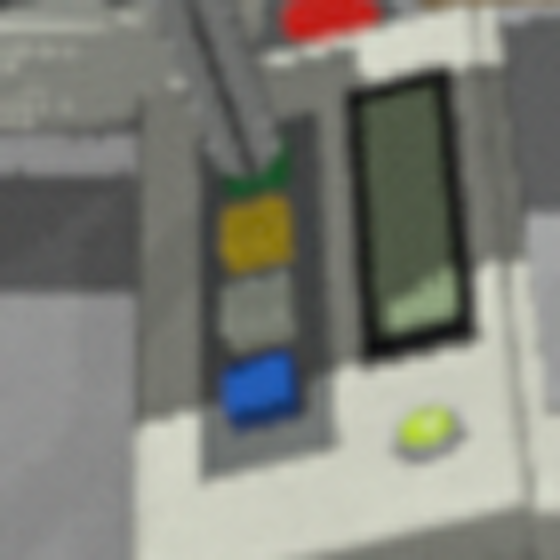

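The fingertips at (245,165) cover the rear part of the green key, and only its front strip at (255,185) is visible. The force is still negligible, so I'll keep going in small steps.

drive_tool:
  commands:
    - [0, 0, 0.001, 0, 0, 0, 1]
    - [0, 0, 0.0015, 0, 0, 0, 1]
    - [0, 0, 0.0015, 0, 0, 0, 1]

```text
clock: 4.1
ee_pos: [0.4694, 0.0575, 0.0554]
tcp_rot: [2.901, -0.0, 1.47]
force: [-1.0, 0.4, -0.3]
finger_gap: 0.0007
gripper_force: 0.7
```

Run:
```python
from g import *
s=get_state();print(s["clock"],s["force"]@Z,s["tau"]);print(*rel(key(.0675,0),s))
```

```text
4.1 0.0590571687736951 [ 7.38745392e-02 -2.38422596e+01 -2.26617962e+01  9.69853392e-02
 -1.00580167e+00  1.70558214e-02]
[ 0.0012  0.0009 -0.0066] [-0.2  -0.01 -0.09]
```

drive_tool:
  commands:
    - [0, 0, 0.001, 0, 0, 0, 1]
    - [0, 0, 0.001, 0, 0, 0, 1]

```text
clock: 4.3
ee_pos: [0.4697, 0.0575, 0.0544]
tcp_rot: [2.901, -0.001, 1.47]
force: [-0.1, -0.2, 1.1]
finger_gap: 0.0006
gripper_force: 0.6
```

drive_tool:
  commands:
    - [0, 0, 0.001, 0, 0, 0, 1]
    - [0, 0, 0.001, 0, 0, 0, 1]

```text
clock: 4.5
ee_pos: [0.4699, 0.0574, 0.054]
tcp_rot: [2.901, -0.0, 1.47]
force: [-4.5, -0.3, 8.4]
finger_gap: 0.0006
gripper_force: 4.2
```

Hard stop met at 8 mm of travel with about 9 N, so power is in. Now I'll lift off and move over to units, high above the other keys.

drive_tool:
  commands:
    - [0, 0, -0.04, 0, 0, 0, 1]
    - [-0.01, 0, -0.05, 0, 0, 0, 1]
    - [-0.06, 0, -0.05, 0, 0, 0, 1]
    - [-0.1, 0, -0.05, 0, 0, 0, 1]
    - [-0.134, 0.001, -0.05, 0, 0, 0, 1]
    - [-0.134, 0.001, -0.05, 0, 0, 0, 1]
    - [-0.134, 0.001, -0.03, 0, 0, 0, 1]
    - [-0.134, 0.001, -0.03, 0, 0, 0, 1]

```text
clock: 5.3
ee_pos: [0.4486, -0.0742, 0.0807]
tcp_rot: [2.905, -0.002, 1.469]
force: [-0.4, 0.2, -0.1]
finger_gap: 0.0006
gripper_force: 0.0
```

Run:
```python
from g import *
from h import *
s=get_state();print(s["clock"],s["force"]);print(*rel(key(-.0675,0),s))
f=grab_frame("side")
cv2.imwrite("pics/c3.png",cv2.resize(f["pixels"][225:295,265:335],None,fx=8,fy=8,interpolation=2)[:,:,::-1])
```

```text
5.3 [-0.40885145  0.1795235  -0.12456409]
[-0.0007  0.0025  0.0198] [-0.45 -0.1  -0.14]
```

View pics/c3.png

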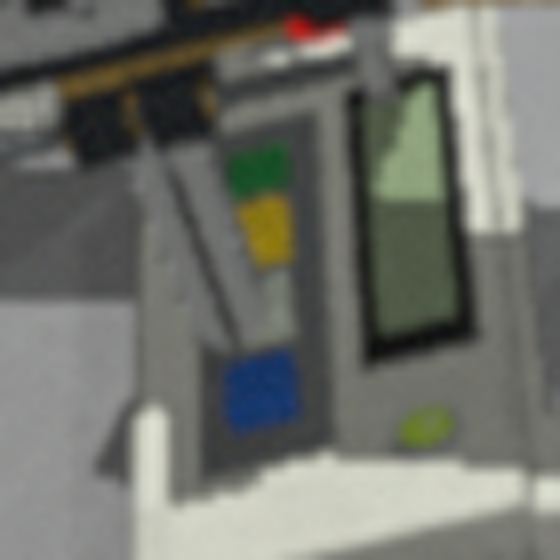

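The fingertips at (235,345) are over the blue key at (262,390), and the green key at (260,170) looks lower than before. Now I'll press units.

drive_tool:
  commands:
    - [-0.001, 0.002, 0.012, 0, 0, 0, 1]
    - [-0.001, 0.002, 0.018, 0, 0, 0, 1]
    - [-0.001, 0.002, 0.021, 0, 0, 0, 1]
    - [-0.001, 0.002, 0.023, 0, 0, 0, 1]
    - [-0.001, 0.002, 0.025, 0, 0, 0, 1]
    - [-0.001, 0.002, 0.0265, 0, 0, 0, 1]
    - [-0.001, 0.002, 0.0265, 0, 0, 0, 1]

```text
clock: 6.05
ee_pos: [0.4586, -0.0771, 0.0576]
tcp_rot: [2.9, -0.0, 1.47]
force: [-0.1, -0.5, -0.4]
finger_gap: 0.0007
gripper_force: 0.0
```

drive_tool:
  commands:
    - [0, 0, 0.001, 0, 0, 0, 1]
    - [0, 0, 0.001, 0, 0, 0, 1]

```text
clock: 6.25
ee_pos: [0.4589, -0.0773, 0.0568]
tcp_rot: [2.9, -0.0, 1.47]
force: [-1.1, 0.7, 1.3]
finger_gap: 0.0007
gripper_force: 0.5
```

Run:
```python
from g import *
s=get_state();print(s["clock"],s["force"]);print(*rel(key(-.0675,0),s))
```

```text
6.25 [-1.05058368  0.73207653  1.26806157]
[ 0.0014 -0.0022 -0.0059] [-0.16  0.01 -0.09]
```

drive_tool:
  commands:
    - [0, -0.001, 0.001, 0, 0, 0, 1]
    - [0, -0.001, 0.001, 0, 0, 0, 1]

```text
clock: 6.45
ee_pos: [0.4588, -0.0775, 0.0559]
tcp_rot: [2.899, 0.0, 1.47]
force: [1.3, 0.6, 1.7]
finger_gap: 0.0005
gripper_force: 0.8
```

drive_tool:
  commands:
    - [0, 0, 0.001, 0, 0, 0, 1]
    - [0, 0, 0.001, 0, 0, 0, 1]

```text
clock: 6.65
ee_pos: [0.459, -0.0775, 0.055]
tcp_rot: [2.899, 0.0, 1.47]
force: [0.3, 0.0, 4.3]
finger_gap: 0.0006
gripper_force: 1.8
```

drive_tool:
  commands:
    - [0, 0, 0.001, 0, 0, 0, 1]
    - [0, 0, 0.001, 0, 0, 0, 1]

```text
clock: 6.85
ee_pos: [0.4591, -0.0775, 0.0549]
tcp_rot: [2.9, 0.0, 1.47]
force: [-5.8, 1.1, 14.2]
finger_gap: 0.0002
gripper_force: 7.7
```

Units is at its stop with about 15 N. Next I'll lift off and go to tare, +90 mm along the row.

drive_tool:
  commands:
    - [0, 0, -0.04, 0, 0, 0, 1]
    - [0.01, 0, -0.05, 0, 0, 0, 1]
    - [0.06, 0, -0.05, 0, 0, 0, 1]
    - [0.091, -0.001, -0.05, 0, 0, 0, 1]
    - [0.091, -0.001, -0.05, 0, 0, 0, 1]
    - [0.091, -0.001, -0.03, 0, 0, 0, 1]
    - [0.091, -0.001, -0.03, 0, 0, 0, 1]
    - [0.091, -0.001, -0.03, 0, 0, 0, 1]

```text
clock: 7.65
ee_pos: [0.4585, 0.0138, 0.0816]
tcp_rot: [2.903, -0.0, 1.469]
force: [-0.8, 0.2, 0.7]
finger_gap: 0.0003
gripper_force: 0.0
```

Run:
```python
from g import *
from h import *
s=get_state();print(s["clock"],s["force"]);print(*rel(key(.0225,0),s))
f=grab_frame("side")
cv2.imwrite("pics/c4.png",cv2.resize(f["pixels"][225:295,265:335],None,fx=8,fy=8,interpolation=2)[:,:,::-1])
```

```text
7.65 [-0.82115146  0.16232239  0.74329363]
[0.0008 0.0011 0.0205] [-0.34  0.01 -0.12]
```

View pics/c4.png

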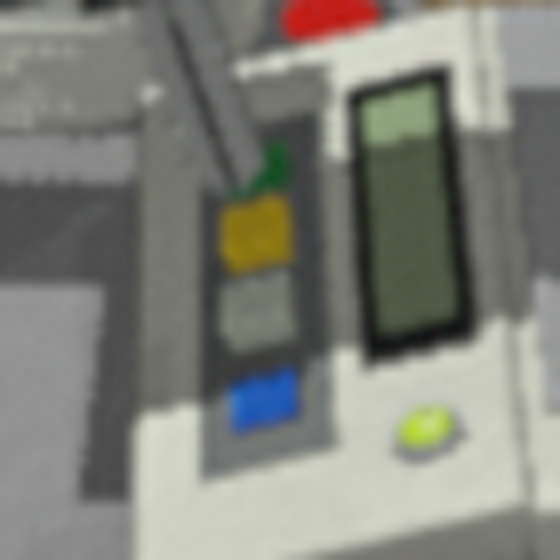

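The blue key at (265,400) is clearly lower than the white one at (258,310). The fingertips at (240,185) are above the yellow key at (257,235). Now I'll tap tare and lift off.

drive_tool:
  commands:
    - [0.001, 0.001, 0.012, 0, 0, 0, 1]
    - [0.001, 0.001, 0.018, 0, 0, 0, 1]
    - [0.001, 0.001, 0.022, 0, 0, 0, 1]
    - [0.001, 0.001, 0.025, 0, 0, 0, 1]
    - [0.001, 0.001, 0.027, 0, 0, 0, 1]
    - [0.001, 0.001, 0.027, 0, 0, 0, 1]

```text
clock: 8.3
ee_pos: [0.4669, 0.0142, 0.0565]
tcp_rot: [2.901, 0.0, 1.47]
force: [-2.2, -1.4, 3.3]
finger_gap: 0.0004
gripper_force: 1.5
```

Run:
```python
from g import *
s=get_state();print(s["clock"],s["force"]);print(*rel(key(.0225,0),s))
```

```text
8.3 [-2.22803449 -1.40708192  3.2752979 ]
[-0.0004 -0.0011 -0.0059] [-0.2   0.03 -0.07]
```

drive_tool:
  commands:
    - [0, 0, 0.001, 0, 0, 0, 1]
    - [0, 0, 0.001, 0, 0, 0, 1]
    - [0, 0, -0.03, 0, 0, 0, 1]
    - [0, 0, -0.08, 0, 0, 0, 1]
    - [0, 0, -0.12, 0, 0, 0, 1]
    - [0, 0, -0.12, 0, 0, 0, 1]
    - [0, 0, -0.12, 0, 0, 0, 1]
    - [0, 0, -0.12, 0, 0, 0, 1]

```text
clock: 9.1
ee_pos: [0.4375, 0.0178, 0.1713]
tcp_rot: [2.903, -0.001, 1.47]
force: [-0.2, -0.3, -0.5]
finger_gap: 0.0007
gripper_force: 0.0
```

Run:
```python
from h import *
s=get_state();print(s["clock"],s["force"],s["ee_pos"])
f=grab_frame("side")
cv2.imwrite("pics/c5.png",cv2.resize(f["pixels"][205:305,265:415],None,fx=5,fy=5,interpolation=2)[:,:,::-1])
```

```text
9.1 [-0.16168951 -0.25471914 -0.48841641] [0.43747769 0.01781431 0.17131103]
```

View pics/c5.png

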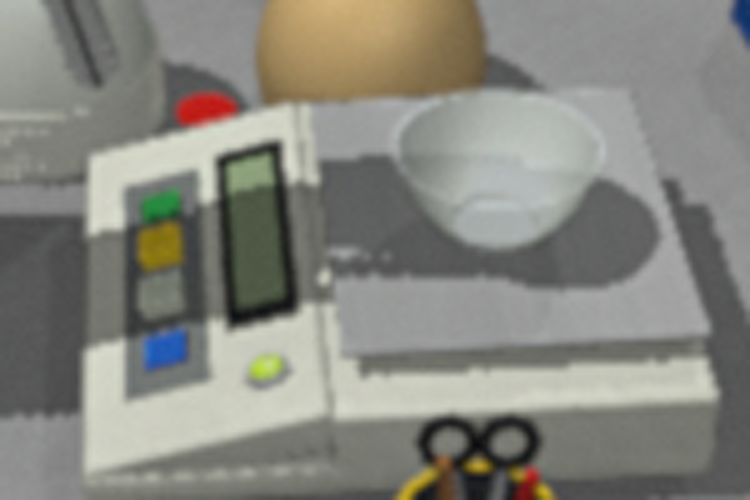

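The green key (160,207) and blue key (165,350) are in. The yellow (160,245) and white (160,295) keys are up, and the bowl stands at (500,170) on the pan. The arm is clear, so I'm handing in.

```bash
python3 -c "
from plant import *
print(sign_off())"
```

```text
the job is handed in; nothing more can be done
None
```

I pressed the power key in, then units, then tapped tare, and handed the job in at about 9 s; the final picture shows green and blue in, yellow and white up, and the bowl upright on the pan, but no verdict came back.

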